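# Stir the light-pull beads in the ceramic dish

## Task

The oiled wooden light-pull beads in the large ceramic dish must not dry stuck together. Pick up the stirring rod from its coaster and, starting at the side of the dish farthest from the robot base, straight ahead, stir the beads two full wide turns anticlockwise (seen from above), with the rod's foot kept down near the dish's floor. Keep the beads in the dish and the dish in its place, then stand the rod upright on its coaster again, wholly on the cork, and let go.

Things in the scene. Friction and masses are not known exactly. Their poses are not given: they have to be found in the camera images.
- stirrer: Turned pale-wood stirring rod, standing upright on the coaster at the start. 182 mm tall: round foot 40 mm across and 12 mm thick at the bottom, tapering by 30 mm above its underside to a straight round handle 22 mm across up to the top. Origin: centre of the foot's underside; z points up along the handle. About 90 g; it stands by itself.
- coaster: Round cork coaster, 100 mm across, 5 mm thick, fixed on the bench. Origin: centre of its underside, on the bench top.
- dish: The large white ceramic dish that holds the beads (a much smaller, empty dish also stands on the bench). Loose, about 0.8 kg, 46 mm high. Its floor is 8 mm above the bench, flat and about 140 mm across; above it the 6 mm thick wall slopes outwards to a rim 208 mm across outside. Origin: centre of its underside; at the start its x points straight away from the robot base's front (the same as the robot's x, 'far'), its y to the robot's left, z up.
- bead1: Dark wooden light-pull bead no. 1 of five alike: a barrel 26 mm across and 24 mm high, about 12 g, loose. Origin: its centre. At the start the five stand on the dish's floor in a rough ring about 44 mm in radius round a clear middle, which is wide enough for the stirrer's foot.
- bead2: Dark wooden light-pull bead no. 2 of five alike: a barrel 26 mm across and 24 mm high, about 12 g, loose. Origin: its centre. At the start the five stand on the dish's floor in a rough ring about 44 mm in radius round a clear middle, which is wide enough for the stirrer's foot.
- bead3: Dark wooden light-pull bead no. 3 of five alike: a barrel 26 mm across and 24 mm high, about 12 g, loose. Origin: its centre. At the start the five stand on the dish's floor in a rough ring about 44 mm in radius round a clear middle, which is wide enough for the stirrer's foot.
- bead4: Dark wooden light-pull bead no. 4 of five alike: a barrel 26 mm across and 24 mm high, about 12 g, loose. Origin: its centre. At the start the five stand on the dish's floor in a rough ring about 44 mm in radius round a clear middle, which is wide enough for the stirrer's foot.
- bead5: Dark wooden light-pull bead no. 5 of five alike: a barrel 26 mm across and 24 mm high, about 12 g, loose. Origin: its centre. At the start the five stand on the dish's floor in a rough ring about 44 mm in radius round a clear middle, which is wide enough for the stirrer's foot.
Not all that is in view belongs to the job. Leave any orange look-alike of the bead5 alone.

How it is judged:
On the way, in this order (a step that is already met when the one before it is completed fails the run):
1. the stirrer is lifted off its coaster (z of stirrer in the frame of coaster above 0.035 m), for 0.1 s.
2. turn 1: the foot passes the far side of the dish, low among the beads (x of stirrer in the frame of dish above 0.018 m and y of stirrer in the frame of dish between -0.018 and 0.018 m and z of stirrer in the frame of dish below 0.026 m and horizontal distance between stirrer and dish below 0.075 m).
3. turn 1: the foot passes the left side of the dish, low among the beads (y of stirrer in the frame of dish above 0.018 m and x of stirrer in the frame of dish between -0.018 and 0.018 m and z of stirrer in the frame of dish below 0.026 m and horizontal distance between stirrer and dish below 0.075 m).
4. turn 1: the foot passes the near side of the dish, low among the beads (x of stirrer in the frame of dish below -0.018 m and y of stirrer in the frame of dish between -0.018 and 0.018 m and z of stirrer in the frame of dish below 0.026 m and horizontal distance between stirrer and dish below 0.075 m).
5. turn 1: the foot passes the right side of the dish, low among the beads (y of stirrer in the frame of dish below -0.018 m and x of stirrer in the frame of dish between -0.018 and 0.018 m and z of stirrer in the frame of dish below 0.026 m and horizontal distance between stirrer and dish below 0.075 m).
6. turn 2: the foot passes the far side of the dish, low among the beads (all of step 2).
7. turn 2: the foot passes the left side of the dish, low among the beads (all of step 3).
8. turn 2: the foot passes the near side of the dish, low among the beads (all of step 4).
9. turn 2: the foot passes the right side of the dish, low among the beads (all of step 5).
10. the second turn is completed at the far side, low among the beads, and at least three of the five beads have been moved 12 mm or more (all of step 6 and (distance of each of bead1, bead2, bead3 from where it was at the start of the episode above 0.012 m or distance of each of bead1, bead2, bead4 from where it was at the start of the episode above 0.012 m or distance of each of bead1, bead2, bead5 from where it was at the start of the episode above 0.012 m or distance of each of bead1, bead3, bead4 from where it was at the start of the episode above 0.012 m or distance of each of bead1, bead3, bead5 from where it was at the start of the episode above 0.012 m or distance of each of bead1, bead4, bead5 from where it was at the start of the episode above 0.012 m or distance of each of bead2, bead3, bead4 from where it was at the start of the episode above 0.012 m or distance of each of bead2, bead3, bead5 from where it was at the start of the episode above 0.012 m or distance of each of bead2, bead4, bead5 from where it was at the start of the episode above 0.012 m or distance of each of bead3, bead4, bead5 from where it was at the start of the episode above 0.012 m)).
At the end, for the whole second after the job is handed in: The stirrer stands still on the coaster, foot centre within 30 mm of the coaster's centre, within 10 degrees of vertical; all five beads lie at rest in the dish, which is level and within 30 mm of its place. Turns count with the foot within 18 mm of the dish floor, 18 mm or more off the middle (distance of dish from where it was at the start of the episode below 0.03 m and horizontal distance between stirrer and coaster below 0.03 m and z of stirrer in the frame of coaster below 0.012 m and angle between stirrer's own z axis and vertical below 0.174533 rad and linear speed of stirrer below 0.03 m/s and angle between dish's own z axis and vertical below 0.0872665 rad and horizontal distance between each of bead1, bead2, bead3, bead4, bead5 and dish below 0.09 m and z of each of bead1, bead2, bead3, bead4, bead5 in the frame of dish below 0.055 m and linear speed of each of bead1, bead2, bead3, bead4, bead5 below 0.05 m/s); the robot touches nothing.
It fails at once if the dish is shoved more than 30 mm from its place (distance of dish from where it was at the start of the episode above 0.03 m).
It also fails if it takes over 64 s, if anything falls off the work surface, if the arm or the gripper's body presses on something with over 40 N, if the wrist force passes 120 N, or if a joint passes its speed limit or range.

## Robot

A 7-joint arm with a two-finger parallel gripper is mounted at the origin on the work surface. World frame = base frame: x ahead of the robot, y to its left, z up, the work surface at z = 0. Lengths are in m, angles in rad, forces in N, time in s.
With the tool pointing down it reaches from about 0.35 to 0.9 m from the base axis. Payload 8.1 kg.
Tool frame: the origin (TCP) lies on the centre line of the jaws, within the pads' length; the fingertips stand 19 mm ahead of it and the grasp point (between the pads) is the TCP; z points along the fingers, y is the line along which they close (so a half turn about z gives the same grasp; the last joint's range is limited). The gripper opens to 85 mm and grips with 20 to 120 N. Pads are 22 mm wide; open, the fingers measure 114 mm over their backs; the gripper's body (76 mm by 85 mm) begins 54 mm behind the grasp point. The pads swing forward as they close: fully open they stand 13 mm farther back than shut.
Start: joints at [1.104, 0.434, 0.025, 1.573, -0.012, 1.134, -0.075], TCP at [0.222, -0.584, 0.25] pointing down, gripper open.
Joint ranges: [-2.62, 2.62], [-0.44, 2.09], [-1.27, 1.32], [0.08, 2.57], [-1.32, 4.46], [0.12, 2], [-2.74, 2.74]. Speed limits (rad/s): [2.22, 2.22, 3.01, 3.01, 3.14, 3.14, 3.14].

## Interface

Orientations are given as a unit quaternion [x, y, z, w].
In Python, from cell import * gives the robot as it stands.
- The arm moves only by the tool carry_out, never from a script. Its argument "rows" is a list of rows, each a list of 7 numbers: the turn, a rotation vector about the tool's x, y, z as a fraction of full scale, then the shift along the tool's x, y, z as a fraction of full scale, then the closure, from 0 (fully open) to 1 (shut). A call has 1 to 10 rows; each row shifts and turns the commanded pose from where the row before left it, along the tool's axes as they then stand; what a row does not reach is not made up. Full scale, the value 1, is 0.15 m for a shift and 360 degrees for a turn. A row lasts 1/12 s, in which the tool goes at most 41.7 mm and 7.16 degrees, less where a joint would pass 70% of its speed; a pose out of reach is approached as far as the arm can. A call with a number of a shift or a turn outside -1 to 1 is refused whole. A call with a gripper value outside its range is refused whole. The fingers move at their own pace and stop on an object; the grip force is fixed at half the most. Time passes only in rows, so rows that do not move let the fingers close. It gives the time, the measured TCP pose, the force, the opening and the grip force at its end, in the units of the state.
- observe(): the state, without advancing time (a new reading comes with each control period).
- get_image(name): name is "side" or "top" or "wrist"; returns a dict with "image" (480x640x3 uint8, red, green, blue), "K" (3x3 intrinsics, pixels), "camera_from_world" (4x4, takes a point from world to camera coordinates). Camera axes: x right, y up, looking along -z (the intrinsics and any distortion apply to the point x, -y, -z); pixel columns grow to the right and rows downward; lengths in m; the calibration is good to about 2 mm. A picture is of the moment at which its call begins. There is no depth.
- close_job(): hands the job in; it is judged then, once.
The state is a dict: "clock": time; "q": joint angles; "joint_vel": joint speeds; "tau": joint torques, N m; "tcp_pos": TCP position; "tcp_rot": TCP orientation; "force": force on the tool from outside, world axes, zero at the start; "wrist_torque": the same for the moment, N m; "opening": finger opening in m; "grip_force": force on a finger pad.
Only numpy, scipy, OpenCV 4.12 (cv2) and the standard library are available. Lean on these libraries where they do the work, as an engineer would, in place of code of your own. Each camera call takes 0.05 s, during which the arm holds its last target. There are 200 camera calls.

## Working session

There is one attempt and no reset: what is moved stays moved. The work goes in short steps, Python scripts to look and compute and a tool call to move; the robot and the scene stay as the last step left them, time stands still between calls to the robot, and variables do not carry over. Pictures are saved under pics/ and viewed, at most 10 in all, crops included, and the job is handed in when it is done.

Besides the shell and the picture viewer there is one more tool, called after "Emit:" by a JSON object that holds its "method" and its "body", one argument or row to a line. carry_out: Moves the arm, as the interface text tells. Shift numbers are shares of 0.15 m and turn numbers shares of 360 degrees, none past 1 either way. Its arguments: {"type":"object","properties":{"rows":{"type":"array"}},"required":["rows"]}

```bash
mkdir -p pics
python3 - <<'E'
from cell import *
import cv2,numpy as np
s=observe();print({k:np.round(v,3) for k,v in s.items()})
for n in ("top","side"):
    r=get_image(n);cv2.imwrite(f"pics/{n}0.png",r["image"][...,::-1]);print(n,np.round(r["K"],1).tolist(),np.round(r["camera_from_world"],4).tolist(),[k for k in r])
    np.savez(f"{n}0.npz",**{k:r[k] for k in("image","K","camera_from_world")})
E
```

```text
{'clock': np.float64(0.0), 'q': array([ 1.104,  0.435,  0.025,  1.574, -0.012,  1.134, -0.075]), 'joint_vel': array([ 0.002, -0.   ,  0.   ,  0.   ,  0.001, -0.002,  0.   ]), 'tau': array([-1.0000e-03, -6.7047e+01,  1.0240e+00, -3.1621e+01,  1.5000e-02,
        1.2000e-02, -0.0000e+00]), 'tcp_pos': array([ 0.222, -0.584,  0.25 ]), 'tcp_rot': array([ 0.984,  0.181, -0.   , -0.001]), 'force': array([-0.855, -0.017, -0.154]), 'wrist_torque': array([-0.029, -0.008,  0.033]), 'grip_force': np.float64(0.0), 'opening': np.float64(0.085)}
top [[499.2, 0.0, 321.6], [0.0, 499.2, 239.1], [0.0, 0.0, 1.0]] [[0.0248, -0.9995, 0.0175, -0.0009], [0.981, 0.0277, 0.1919, -0.6228], [-0.1923, 0.0124, 0.9813, -0.8125], [0.0, 0.0, 0.0, 1.0]] ['image', 'K', 'camera_from_world']
side [[553.5, 0.0, 305.3], [0.0, 553.5, 234.8], [0.0, 0.0, 1.0]] [[-0.7779, -0.6284, -0.002, 0.4658], [0.3982, -0.4953, 0.7721, -0.2682], [-0.4862, 0.5998, 0.6355, -0.5675], [0.0, 0.0, 0.0, 1.0]] ['image', 'K', 'camera_from_world']
```

View pics/top0.png

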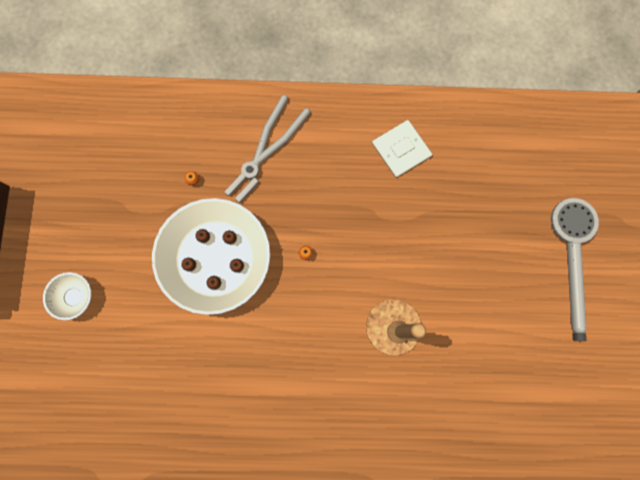

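View pics/side0.png

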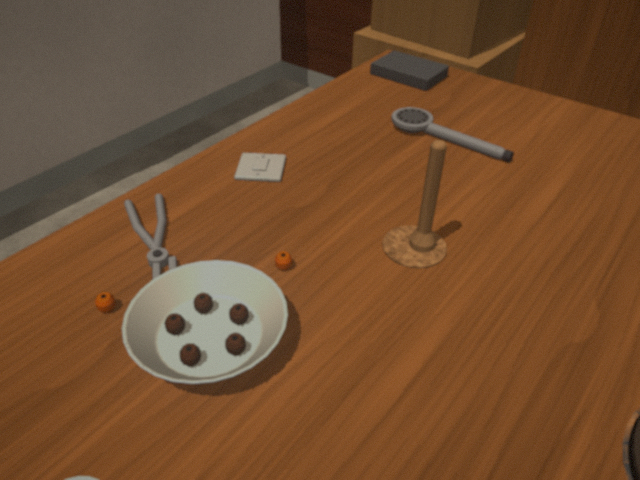

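The top view shows the dish at about (211,256), the coaster at (395,327), the rod's top at (418,331) and its foot near (400,332). In the side view the rod runs from its foot at (423,240) to its top at (438,146), and the dish is near (206,322).

```bash
cat > h.py <<'E'
import numpy as np,cv2
def ray(d,u,v,z):
    K,T=d["K"],d["camera_from_world"];R=T[:3,:3];c=-R.T@T[:3,3]
    p=np.linalg.solve(K,[u,v,1]);w=R.T@(p*[1,-1,-1]);return c+w*(z-c[2])/w[2]
def proj(d,P):
    T=d["camera_from_world"];p=T[:3,:3]@np.asarray(P)+T[:3,3];p=p*[1,-1,-1];q=d["K"]@p;return q[:2]/q[2]
def big(m,box=None):
    m=m.astype(np.uint8)
    if box:
        b=np.zeros_like(m);b[box[1]:box[3],box[0]:box[2]]=1;m=m*b
    c,_=cv2.findContours(m,cv2.RETR_EXTERNAL,cv2.CHAIN_APPROX_NONE);return max(c,key=cv2.contourArea)
def circ(d,c,z):  # circle fit on plane
    P=np.array([ray(d,u,v,z)[:2] for u,v in cv2.convexHull(c)[:,0]]);A=np.c_[2*P,np.ones(len(P))]
    s=np.linalg.lstsq(A,(P**2).sum(1),rcond=None)[0];return s[:2].round(4),round(float(np.sqrt(s[2]+s[:2]@s[:2])),4)
E
python3 - <<'E'
from h import *
for n,bd,bc in(("top",(140,185,285,325),(355,290,430,365)),("side",(110,250,300,395),(375,215,455,275))):
    d=np.load(n+"0.npz");im=d["image"];h=cv2.cvtColor(im,cv2.COLOR_RGB2HSV);H,S,V=[h[...,i].astype(int) for i in range(3)]
    c=big((S<70)&(V>110),bd);print(n,"rim",circ(d,c,.046))
    m=np.zeros(H.shape,np.uint8);cv2.drawContours(m,[c],-1,1,-1)
    bc_,_=cv2.findContours(((V<100)&(m>0)).astype(np.uint8),cv2.RETR_EXTERNAL,cv2.CHAIN_APPROX_NONE)
    for b in bc_:
        if cv2.contourArea(b)>50:
            M=cv2.moments(b);print(" bead",ray(d,M["m10"]/M["m00"],M["m01"]/M["m00"],.02).round(3)[:2],cv2.contourArea(b))
    print([ (p,h[p[1],p[0]].tolist()) for p in ([(375,320),(400,350),(398,332),(418,331),(350,330)] if n=="top" else [(395,245),(425,243),(438,146),(430,190),(410,262),(350,250)])])
t=np.load("top0.npz");s=np.load("side0.npz")
print("top",ray(t,418,331,.187),ray(s,438,146,.187),"foot",ray(t,398,332,.011),ray(s,423,242,.011))
print("coaster",ray(t,395,327,.005),ray(s,415,245,.005))
E
```

```text
top rim (array([0.5918, 0.2099]), 0.1036)
[((375, 320), [14, 135, 212]), ((400, 350), [15, 136, 190]), ((398, 332), [16, 130, 106]), ((418, 331), [18, 117, 226]), ((350, 330), [13, 164, 209])]
side rim (array([0.5972, 0.2075]), 0.1065)
 bead [0.577 0.253] 350.5
 bead [0.545 0.206] 327.0
 bead [0.63  0.232] 312.0
 bead [0.577 0.167] 284.5
 bead [0.629 0.183] 282.0
[((395, 245), [16, 144, 163]), ((425, 243), [15, 133, 134]), ((438, 146), [14, 139, 152]), ((430, 190), [14, 140, 93]), ((410, 262), [14, 148, 152]), ((350, 250), [13, 179, 134])]
top [ 0.46657411 -0.12520113  0.187     ] [ 0.46408653 -0.11818365  0.187     ] foot [ 0.46677269 -0.12583701  0.011     ] [ 0.46556471 -0.12728789  0.011     ]
coaster [ 0.47558947 -0.12146092  0.005     ] [ 0.47461039 -0.11978366  0.005     ]
```

Emit:
{"method": "carry_out", "body": {
  "rows": [
    [0, 0, 0.0193, 0, 0, 0, 0],
    [0, 0, 0.0193, 0, 0, 0, 0],
    [0, 0, 0.0192, 0, 0, 0, 0],
    [0, 0, 0, 0.11, -0.21, 0, 0],
    [0, 0, 0, 0.11, -0.21, 0, 0],
    [0, 0, 0, 0.11, -0.21, 0, 0],
    [0, 0, 0, 0.11, -0.21, 0, 0],
    [0, 0, 0, 0.11, -0.21, 0, 0],
    [0, 0, 0, 0.11, -0.21, 0, 0],
    [0, 0, 0, 0.11, -0.21, 0, 0]
  ]
}}

```text
clock: 0.93
tcp_pos: [0.338, -0.3618, 0.2501]
tcp_rot: [1.0, 0.0, -0.0, -0.0]
force: [1.2, -0.2, -0.2]
opening: 0.0855
grip_force: 0.0
```

Emit:
{"method": "carry_out", "body": {
  "rows": [
    [0, 0, 0, 0.11, -0.21, 0, 0],
    [0, 0, 0, 0.11, -0.21, 0, 0],
    [0, 0, 0, 0.11, -0.21, 0, 0],
    [0, 0, 0, 0.11, -0.21, 0, 0],
    [0, 0, 0, 0, 0, 0, 0],
    [0, 0, 0, 0, 0, 0, 0]
  ]
}}

```text
clock: 1.43
tcp_pos: [0.4045, -0.2355, 0.2502]
tcp_rot: [1.0, 0.003, -0.0, -0.0]
force: [-0.9, -0.5, -0.2]
opening: 0.085
grip_force: 0.0
```

Run:
```python
from cell import *
import cv2,numpy as np
r=get_image("wrist");cv2.imwrite("pics/w1.png",r["image"][...,::-1]);np.savez("w1.npz",**{k:r[k] for k in("image","K","camera_from_world")})
s=observe();print(s["clock"],s["tcp_pos"],s["tcp_rot"],s["q"].round(2) if hasattr(s["q"],"round") else s["q"])
```

```text
1.4833 [ 0.4036713  -0.23712012  0.25012998] [ 9.99999283e-01  1.16438971e-03 -2.79059266e-04  1.89139671e-05] [ 0.5   0.19 -0.09  1.93  0.02  1.02 -1.17]
```

View pics/w1.png

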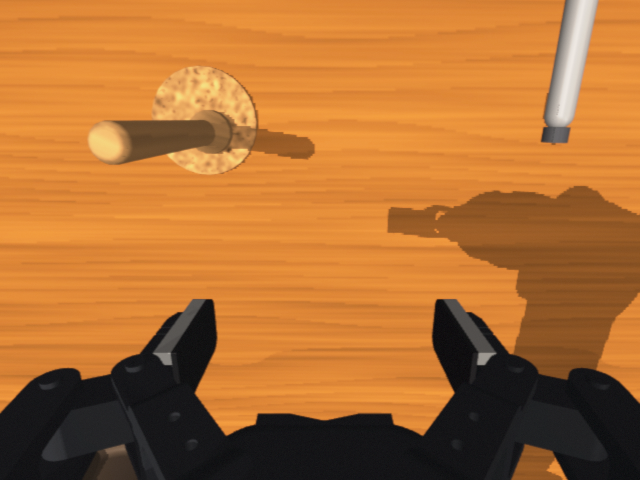

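The wrist view shows the coaster centred near (205,120), the rod's top disc at about (109,142) and the foot near (215,131).

Run:
```python
from h import *
w=np.load("w1.npz")
e=np.array([[200,66],[257,115],[154,100],[250,150],[212,174],[240,83],[170,75]]).reshape(-1,1,2)
print("coaster",circ(w,e,.005)); 
print("top",ray(w,109,142,.187),"foot",ray(w,214,131,.012))
P=[.466,-.1255]
for n in("w1","top0","side0"):
    d=np.load(n+".npz");print(n,proj(d,P+[.187]).round(1),proj(d,P+[.005]).round(1),"coaster",proj(d,[.475,-.1205,.005]).round(1))
```

```text
coaster (array([ 0.4764, -0.1212]), 0.0495)
top [ 0.46825884 -0.1294838   0.187     ] foot [ 0.46821396 -0.13122391  0.012     ]
w1 [101.6 146.7] [210.3 133.1] coaster [204.2 123.3]
top0 [418.2 331.4] [397.3 332.5] coaster [394.5 327.3]
side0 [439.4 143.4] [421.7 245.4] coaster [415.  244.7]
```

Emit:
{"method": "carry_out", "body": {
  "rows": [
    [0, 0, 0, 0.085, -0.147, 0, 0],
    [0, 0, 0, 0.085, -0.147, 0, 0],
    [0, 0, 0, 0.085, -0.147, 0, 0],
    [0, 0, 0, 0.085, -0.147, 0, 0],
    [0, 0, 0, 0.083, -0.145, 0, 0],
    [0, 0, 0, 0, 0, 0, 0],
    [0, 0, 0, 0, 0, 0, 0],
    [0, 0, 0, 0, 0, 0, 0]
  ]
}}

```text
clock: 2.15
tcp_pos: [0.4664, -0.1292, 0.25]
tcp_rot: [1.0, -0.001, -0.0, 0.0]
force: [0.2, -0.6, 0.3]
opening: 0.0858
grip_force: 0.0
```

Emit:
{"method": "carry_out", "body": {
  "rows": [
    [0, 0, 0, 0, 0, 0.13, 0],
    [0, 0, 0, 0, 0, 0.13, 0],
    [0, 0, 0, 0, 0, 0.13, 0],
    [0, 0, 0, 0, 0, 0.13, 0],
    [0, 0, 0, 0, 0, 0.13, 0],
    [0, 0, 0, 0, 0, 0, 0],
    [0, 0, 0, 0, 0, 0, 0],
    [0, 0, 0, 0, 0, 0, 0]
  ]
}}

```text
clock: 2.82
tcp_pos: [0.4672, -0.1286, 0.1537]
tcp_rot: [1.0, -0.001, 0.0, 0.0]
force: [0.0, -0.4, 0.1]
opening: 0.0854
grip_force: 0.0
```

Run:
```python
from cell import *
import cv2,numpy as np
r=get_image("wrist");cv2.imwrite("pics/w2.png",r["image"][...,::-1])
s=observe();print(s["clock"],s["tcp_pos"],s["tcp_rot"],s["force"])
```

```text
2.8667 [ 0.46759794 -0.1283814   0.15399454] [ 9.99999570e-01 -3.65093856e-04  8.01329497e-04  2.89329217e-04] [-0.10488819  0.39778834  0.28344899]
```

View pics/w2.png

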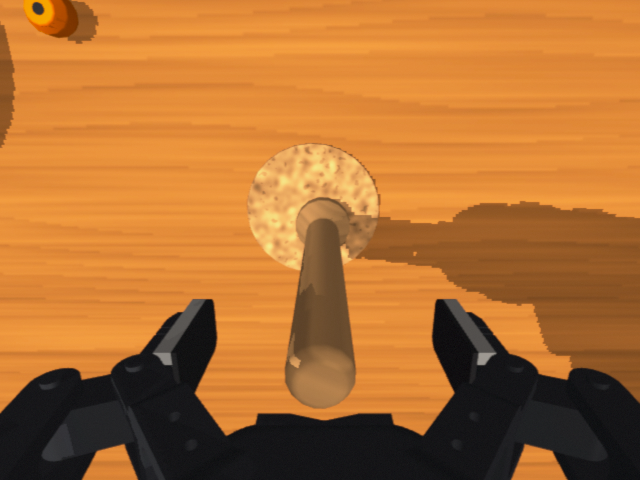

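The rod stands between the jaws, with its top at (320,375) against a jaw centre of about u=325. Closing now.

Emit:
{"method": "carry_out", "body": {
  "rows": [
    [0, 0, 0, 0, 0, 0, 1],
    [0, 0, 0, 0, 0, 0, 1],
    [0, 0, 0, 0, 0, 0, 1],
    [0, 0, 0, 0, 0, 0, 1],
    [0, 0, 0, 0, 0, 0, 1],
    [0, 0, 0, 0, 0, 0, 1],
    [0, 0, 0, 0, 0, 0, 1],
    [0, 0, 0, 0, 0, 0, 1]
  ]
}}

```text
clock: 3.53
tcp_pos: [0.4673, -0.1275, 0.1531]
tcp_rot: [1.0, 0.0, 0.0, 0.0]
force: [-0.7, 1.1, 6.0]
opening: 0.0207
grip_force: 58.8
```

Emit:
{"method": "carry_out", "body": {
  "rows": [
    [0, 0, 0, 0, 0, -0.05, 1],
    [0, 0, 0, 0, 0, -0.1, 1],
    [0, 0, 0, 0, 0, -0.15, 1],
    [0, 0, 0, 0, 0, -0.15, 1],
    [0, 0, 0, 0, 0, -0.15, 1],
    [0, 0, 0, 0, 0, 0, 1],
    [0, 0, 0, 0, 0, 0, 1]
  ]
}}

```text
clock: 4.12
tcp_pos: [0.4676, -0.1277, 0.244]
tcp_rot: [1.0, 0.0, 0.001, 0.0]
force: [0.0, 0.5, -2.1]
opening: 0.0205
grip_force: 58.7
```

Run:
```python
from cell import *
import cv2,numpy as np
for n in("side","top"):
    r=get_image(n);cv2.imwrite(f"pics/{n}3.png",r["image"][...,::-1]);np.savez(n+"3.npz",**{k:r[k] for k in("image","K","camera_from_world")})
s=observe();print(s["clock"],s["tcp_pos"],s["tcp_rot"],s["force"],s["opening"],s["grip_force"])
```

```text
4.2167 [ 0.46648118 -0.12751651  0.24222226] [ 9.99999815e-01  2.39651006e-04 -5.57667872e-04 -4.02206657e-05] [ 0.00652633 -0.05023109 -1.28430225] 0.02077983667598774 58.69681254029274
```

View pics/side3.png

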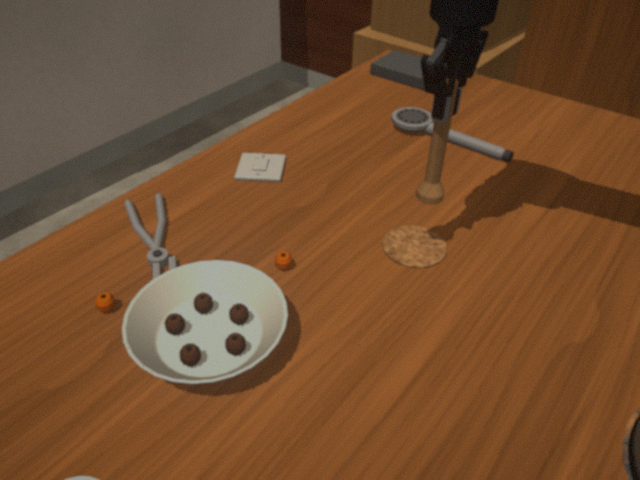

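Run:
```python
from h import *
s=np.load("side3.npz");t=np.load("top3.npz")
print("foot proj expected",proj(s,[.4665,-.1275,.0945]).round(1), "bottom edge seen ~ (430,198)")
print("rod mid",proj(s,[.4665,-.1275,.17]).round(1))
e=np.array([[383,243],[447,247],[415,226],[412,267],[391,257],[440,235]]).reshape(-1,1,2)
print(circ(s,e,.005))
print("dish center floor side",proj(s,[.592,.2095,.008]),"top",proj(t,[.592,.2095,.008]))
```

```text
foot proj expected [430.1 198.1] bottom edge seen ~ (430,198)
rod mid [437.9 153.5]
(array([ 0.4735, -0.1188]), 0.0499)
dish center floor side [208.72214632 334.12654478] top [215.07850766 257.98451101]
```

Emit:
{"method": "carry_out", "body": {
  "rows": [
    [0, 0, 0, 0.08, -0.2, 0, 1],
    [0, 0, 0, 0.08, -0.2, 0, 1],
    [0, 0, 0, 0.08, -0.2, 0, 1],
    [0, 0, 0, 0.08, -0.2, 0, 1],
    [0, 0, 0, 0.08, -0.2, 0, 1],
    [0, 0, 0, 0.08, -0.2, 0, 1],
    [0, 0, 0, 0.08, -0.2, 0, 1],
    [0, 0, 0, 0.08, -0.2, 0, 1],
    [0, 0, 0, 0.08, -0.2, 0, 1],
    [0, 0, 0, 0.08, -0.2, 0, 1]
  ]
}}

```text
clock: 5.05
tcp_pos: [0.5866, 0.1737, 0.2412]
tcp_rot: [1.0, 0.0, -0.001, 0.0]
force: [0.6, 0.2, -1.5]
opening: 0.0207
grip_force: 58.8
```

Emit:
{"method": "carry_out", "body": {
  "rows": [
    [0, 0, 0, 0.033, -0.24, 0, 1],
    [0, 0, 0, 0, 0, 0, 1],
    [0, 0, 0, 0, 0, 0, 1],
    [0, 0, 0, 0, 0, 0, 1],
    [0, 0, 0, 0, 0, 0, 1]
  ]
}}

```text
clock: 5.47
tcp_pos: [0.5916, 0.2069, 0.2419]
tcp_rot: [1.0, -0.0, -0.001, 0.001]
force: [-0.3, -0.5, 0.2]
opening: 0.0208
grip_force: 59.0
```

Run:
```python
from cell import *
import cv2,numpy as np
r=get_image("side");cv2.imwrite("pics/side4.png",r["image"][...,::-1]);
s=observe();print(s["clock"],s["tcp_pos"],s["tcp_rot"],s["force"],s["opening"],s["grip_force"])
```

```text
5.5167 [0.59178124 0.2068206  0.24224865] [ 9.99999501e-01 -6.66687223e-04 -4.16094999e-04  6.16377757e-04] [-0.18664019  0.0472971  -0.48110239] 0.020733649057459207 58.97929564118385
```

View pics/side4.png

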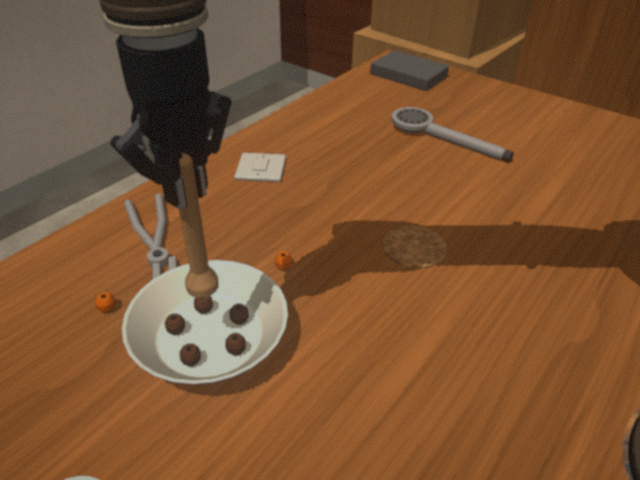

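The rod hangs vertically over the dish's clear middle, with its foot at about (202,290), and the beads have not moved. Lowering.

Emit:
{"method": "carry_out", "body": {
  "rows": [
    [0, 0, 0, 0, -0.015, 0.08, 1],
    [0, 0, 0, 0, 0, 0.08, 1],
    [0, 0, 0, 0, 0, 0.08, 1],
    [0, 0, 0, 0, 0, 0.08, 1],
    [0, 0, 0, 0, 0, 0.08, 1],
    [0, 0, 0, 0, 0, 0.08, 1],
    [0, 0, 0, 0, 0, 0.05, 1],
    [0, 0, 0, 0, 0, 0, 1],
    [0, 0, 0, 0, 0, 0, 1],
    [0, 0, 0, 0, 0, 0, 1]
  ]
}}

```text
clock: 6.35
tcp_pos: [0.5922, 0.211, 0.1638]
tcp_rot: [1.0, 0.0, 0.0, -0.0]
force: [0.1, 0.2, -1.2]
opening: 0.0206
grip_force: 58.9
```

Run:
```python
from cell import *
import numpy as np
s=observe();print(s["tcp_pos"],s["force"])
# circle moves r=27, 24 steps/turn; tool y=-world y
a=np.radians(np.arange(0,361,15));x=.027*np.cos(a);y=.027*np.sin(a)
print(np.c_[np.degrees(a[1:]),np.diff(x)/.15,-np.diff(y)/.15].round(3).tolist())
```

```text
[0.59222593 0.21103072 0.16381063] [ 0.14005321  0.16244491 -1.17690096]
[[15.0, -0.006, -0.047], [30.0, -0.018, -0.043], [45.0, -0.029, -0.037], [60.0, -0.037, -0.029], [75.0, -0.043, -0.018], [90.0, -0.047, -0.006], [105.0, -0.047, 0.006], [120.0, -0.043, 0.018], [135.0, -0.037, 0.029], [150.0, -0.029, 0.037], [165.0, -0.018, 0.043], [180.0, -0.006, 0.047], [195.0, 0.006, 0.047], [210.0, 0.018, 0.043], [225.0, 0.029, 0.037], [240.0, 0.037, 0.029], [255.0, 0.043, 0.018], [270.0, 0.047, 0.006], [285.0, 0.047, -0.006], [300.0, 0.043, -0.018], [315.0, 0.037, -0.029], [330.0, 0.029, -0.037], [345.0, 0.018, -0.043], [360.0, 0.006, -0.047]]
```

Emit:
{"method": "carry_out", "body": {
  "rows": [
    [0, 0, 0, 0.045, 0, 0, 1],
    [0, 0, 0, 0.045, 0, 0, 1],
    [0, 0, 0, 0.045, 0, 0, 1],
    [0, 0, 0, 0.045, 0, 0, 1],
    [0, 0, 0, -0.006, -0.047, 0, 1],
    [0, 0, 0, -0.018, -0.043, 0, 1],
    [0, 0, 0, -0.029, -0.037, 0, 1],
    [0, 0, 0, -0.037, -0.029, 0, 1],
    [0, 0, 0, -0.043, -0.018, 0, 1],
    [0, 0, 0, -0.047, -0.006, 0, 1]
  ]
}}

```text
clock: 7.18
tcp_pos: [0.5908, 0.2392, 0.1634]
tcp_rot: [1.0, 0.001, 0.0, -0.0]
force: [-0.7, -0.0, -0.2]
opening: 0.0207
grip_force: 59.0
```

Run:
```python
from cell import *
import cv2
s=observe();print(s["tcp_pos"],s["force"])
r=get_image("side");cv2.imwrite("pics/side5.png",r["image"][...,::-1])
```

```text
[0.59079983 0.23922246 0.16344162] [-0.70491843 -0.00114644 -0.2388007 ]
```

View pics/side5.png

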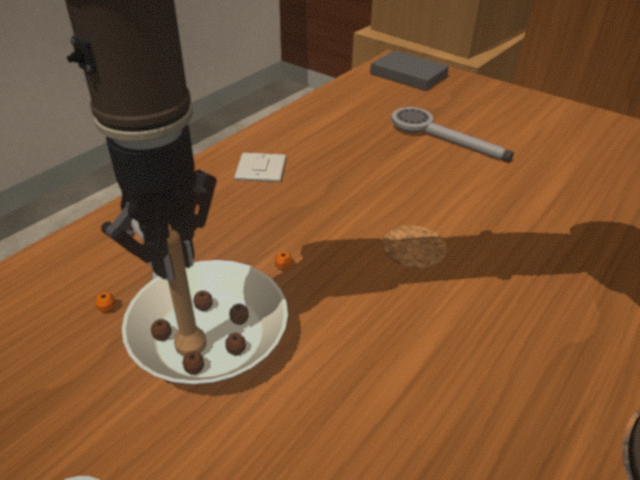

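The foot is low on the left side of the dish at (190,345). Beads are being pushed aside, the dish is still in place and the forces are small.

Emit:
{"method": "carry_out", "body": {
  "rows": [
    [0, 0, 0, -0.047, 0.006, 0, 1],
    [0, 0, 0, -0.043, 0.018, 0, 1],
    [0, 0, 0, -0.037, 0.029, 0, 1],
    [0, 0, 0, -0.029, 0.037, 0, 1],
    [0, 0, 0, -0.018, 0.043, 0, 1],
    [0, 0, 0, -0.006, 0.047, 0, 1],
    [0, 0, 0, 0.006, 0.047, 0, 1],
    [0, 0, 0, 0.018, 0.043, 0, 1],
    [0, 0, 0, 0.029, 0.037, 0, 1]
  ]
}}

```text
clock: 7.98
tcp_pos: [0.5732, 0.1905, 0.1633]
tcp_rot: [1.0, -0.0, -0.0, 0.0]
force: [-1.1, -0.0, -1.0]
opening: 0.0206
grip_force: 59.0
```

Emit:
{"method": "carry_out", "body": {
  "rows": [
    [0, 0, 0, 0.037, 0.029, 0, 1],
    [0, 0, 0, 0.043, 0.018, 0, 1],
    [0, 0, 0, 0.047, 0.006, 0, 1],
    [0, 0, 0, 0.047, -0.006, 0, 1],
    [0, 0, 0, 0.043, -0.018, 0, 1],
    [0, 0, 0, 0.037, -0.029, 0, 1],
    [0, 0, 0, 0.029, -0.037, 0, 1],
    [0, 0, 0, 0.018, -0.043, 0, 1],
    [0, 0, 0, 0.006, -0.047, 0, 1]
  ]
}}

```text
clock: 8.73
tcp_pos: [0.6192, 0.2119, 0.1632]
tcp_rot: [1.0, 0.0, 0.0, -0.0]
force: [0.2, 0.3, -0.9]
opening: 0.021
grip_force: 59.1
```

Run:
```python
from cell import *
import cv2
s=observe();print(s["tcp_pos"],s["force"])
r=get_image("side");cv2.imwrite("pics/side6.png",r["image"][...,::-1])
```

```text
[0.61919161 0.21187125 0.16316919] [ 0.16462751  0.3151527  -0.85602844]
```

View pics/side6.png

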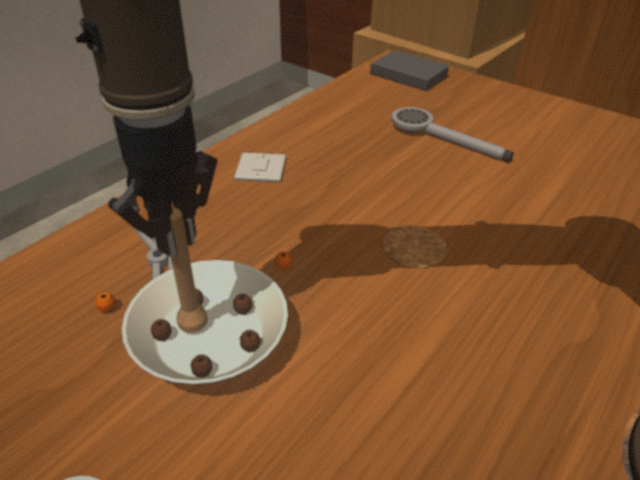

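After turn 1 the foot is back at the far side at (191,320). Three beads have moved about 15 px (19 mm) and the dish hasn't shifted. Starting turn 2.

Emit:
{"method": "carry_out", "body": {
  "rows": [
    [0, 0, 0, -0.006, -0.047, 0, 1],
    [0, 0, 0, -0.018, -0.043, 0, 1],
    [0, 0, 0, -0.029, -0.037, 0, 1],
    [0, 0, 0, -0.037, -0.029, 0, 1],
    [0, 0, 0, -0.043, -0.018, 0, 1],
    [0, 0, 0, -0.047, -0.006, 0, 1],
    [0, 0, 0, -0.047, 0.006, 0, 1],
    [0, 0, 0, -0.043, 0.018, 0, 1]
  ]
}}

```text
clock: 9.45
tcp_pos: [0.5773, 0.2343, 0.1634]
tcp_rot: [1.0, 0.001, 0.0, -0.0]
force: [0.3, -1.0, -1.5]
opening: 0.0207
grip_force: 59.0
```

Emit:
{"method": "carry_out", "body": {
  "rows": [
    [0, 0, 0, -0.037, 0.029, 0, 1],
    [0, 0, 0, -0.029, 0.037, 0, 1],
    [0, 0, 0, -0.018, 0.043, 0, 1],
    [0, 0, 0, -0.006, 0.047, 0, 1],
    [0, 0, 0, 0.006, 0.047, 0, 1],
    [0, 0, 0, 0.018, 0.043, 0, 1],
    [0, 0, 0, 0.029, 0.037, 0, 1],
    [0, 0, 0, 0.037, 0.029, 0, 1]
  ]
}}

```text
clock: 10.12
tcp_pos: [0.579, 0.1863, 0.1633]
tcp_rot: [1.0, -0.0, 0.0, 0.0]
force: [0.2, 0.6, -1.1]
opening: 0.0207
grip_force: 59.0
```

Emit:
{"method": "carry_out", "body": {
  "rows": [
    [0, 0, 0, 0.043, 0.018, 0, 1],
    [0, 0, 0, 0.047, 0.006, 0, 1],
    [0, 0, 0, 0.047, -0.006, 0, 1],
    [0, 0, 0, 0.043, -0.018, 0, 1],
    [0, 0, 0, 0.037, -0.029, 0, 1],
    [0, 0, 0, 0.029, -0.037, 0, 1],
    [0, 0, 0, 0.018, -0.043, 0, 1],
    [0, 0, 0, 0.006, -0.047, 0, 1],
    [0, 0, 0, 0, 0, 0, 1],
    [0, 0, 0, 0, 0, 0, 1]
  ]
}}

```text
clock: 10.95
tcp_pos: [0.6184, 0.212, 0.1632]
tcp_rot: [1.0, 0.001, -0.0, -0.0]
force: [0.3, -0.2, -1.1]
opening: 0.0207
grip_force: 59.0
```

Run:
```python
from cell import *
import cv2
from h import *
s=observe();print(s["tcp_pos"],s["force"])
d=get_image("side");im=d["image"];cv2.imwrite("pics/side7.png",im[...,::-1])
h=cv2.cvtColor(im,cv2.COLOR_RGB2HSV);H,S,V=[h[...,i].astype(int) for i in range(3)]
for dd,nm in((np.load("side0.npz"),"before"),(d,"after")):
    h=cv2.cvtColor(dd["image"],cv2.COLOR_RGB2HSV);m=np.zeros(h.shape[:2],np.uint8);cv2.ellipse(m,(207,322),(75,52),0,0,360,1,-1)
    for b in cv2.findContours(((h[...,2]<100)&(m>0)).astype(np.uint8),0,1)[0]:
        if cv2.contourArea(b)>50:
            M=cv2.moments(b);print(nm,ray(d,M["m10"]/M["m00"],M["m01"]/M["m00"],.02).round(3)[:2],cv2.contourArea(b))
```

```text
[0.61837195 0.21195548 0.16323902] [ 0.26211826 -0.18993431 -1.14256183]
before [0.577 0.253] 350.5
before [0.545 0.206] 327.0
before [0.63  0.232] 312.0
before [0.577 0.167] 284.5
before [0.629 0.183] 282.0
after [0.551 0.253] 300.5
after [0.534 0.191] 298.0
after [0.63  0.255] 305.0
after [0.587 0.15 ] 291.5
after [0.657 0.178] 303.5
```

View pics/side7.png

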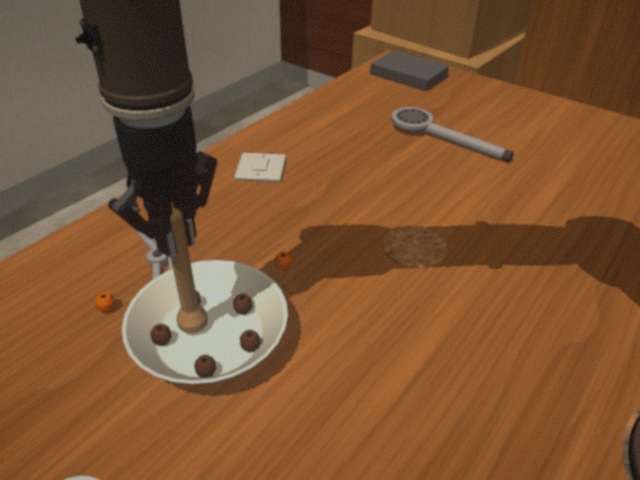

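All five beads have moved 18 mm or more and lie in the dish, and the foot is at the far side at (191,320). Moving the rod back to the middle, up, and over to the coaster.

Emit:
{"method": "carry_out", "body": {
  "rows": [
    [0, 0, 0, -0.06, 0, 0, 1],
    [0, 0, 0, -0.06, 0, 0, 1],
    [0, 0, 0, -0.06, 0, 0, 1],
    [0, 0, 0, 0, 0, -0.05, 1],
    [0, 0, 0, 0, 0, -0.08, 1],
    [0, 0, 0, 0, 0, -0.1, 1],
    [0, 0, 0, 0, 0, -0.1, 1],
    [0, 0, 0, 0, 0, -0.1, 1],
    [0, 0, 0, 0, 0, -0.1, 1],
    [0, 0, 0, 0, 0, 0, 1]
  ]
}}

```text
clock: 11.83
tcp_pos: [0.5937, 0.2115, 0.2475]
tcp_rot: [1.0, 0.0, 0.003, -0.001]
force: [0.2, 0.2, -0.6]
opening: 0.0207
grip_force: 59.0
```

Emit:
{"method": "carry_out", "body": {
  "rows": [
    [0, 0, 0, -0.078, 0.221, 0, 1],
    [0, 0, 0, -0.078, 0.221, 0, 1],
    [0, 0, 0, -0.078, 0.221, 0, 1],
    [0, 0, 0, -0.078, 0.221, 0, 1],
    [0, 0, 0, -0.078, 0.221, 0, 1],
    [0, 0, 0, -0.078, 0.221, 0, 1],
    [0, 0, 0, -0.078, 0.221, 0, 1],
    [0, 0, 0, -0.078, 0.221, 0, 1],
    [0, 0, 0, -0.078, 0.221, 0, 1],
    [0, 0, 0, -0.078, 0.221, 0, 1]
  ]
}}

```text
clock: 12.67
tcp_pos: [0.4743, -0.1225, 0.2431]
tcp_rot: [1.0, 0.0, 0.0, 0.0]
force: [0.3, -0.6, -2.4]
opening: 0.0207
grip_force: 59.1
```

Emit:
{"method": "carry_out", "body": {
  "rows": [
    [0, 0, 0, 0, 0, 0, 1],
    [0, 0, 0, 0, 0, 0, 1],
    [0, 0, 0, 0, 0, 0, 1],
    [0, 0, 0, 0, 0, 0, 1]
  ]
}}

```text
clock: 13.0
tcp_pos: [0.4755, -0.1195, 0.2429]
tcp_rot: [1.0, 0.001, 0.0, -0.0]
force: [0.7, -0.2, -0.6]
opening: 0.0205
grip_force: 59.2
```

Emit:
{"method": "carry_out", "body": {
  "rows": [
    [0, 0, 0, 0, 0, 0.1, 1],
    [0, 0, 0, 0, 0, 0.12, 1],
    [0, 0, 0, 0, 0, 0.12, 1],
    [0, 0, 0, 0, 0, 0.12, 1],
    [0, 0, 0, 0, 0, 0.08, 1],
    [0, 0, 0, 0, 0, 0.02, 1],
    [0, 0, 0, 0, 0, 0.01, 1],
    [0, 0, 0, 0, 0, 0.01, 1],
    [0, 0, 0, 0, 0, 0, 1],
    [0, 0, 0, 0, 0, 0, 1]
  ]
}}

```text
clock: 13.83
tcp_pos: [0.4756, -0.1207, 0.1565]
tcp_rot: [1.0, 0.0, 0.001, 0.0]
force: [0.6, 0.3, -0.6]
opening: 0.0205
grip_force: 59.1
```

Emit:
{"method": "carry_out", "body": {
  "rows": [
    [0, 0, 0, 0, 0, 0.007, 1],
    [0, 0, 0, 0, 0, 0.007, 1],
    [0, 0, 0, 0, 0, 0, 1],
    [0, 0, 0, 0, 0, 0, 1]
  ]
}}

```text
clock: 14.17
tcp_pos: [0.475, -0.1209, 0.1538]
tcp_rot: [1.0, 0.0, 0.0, 0.0]
force: [0.1, 0.2, -0.4]
opening: 0.0206
grip_force: 59.1
```

Emit:
{"method": "carry_out", "body": {
  "rows": [
    [0, 0, 0, 0, 0, 0.005, 1],
    [0, 0, 0, 0, 0, 0, 1],
    [0, 0, 0, 0, 0, 0, 1],
    [0, 0, 0, 0, 0, 0, 1]
  ]
}}

```text
clock: 14.5
tcp_pos: [0.4752, -0.1208, 0.1532]
tcp_rot: [1.0, 0.0, 0.0, 0.0]
force: [0.0, -0.2, 2.5]
opening: 0.0206
grip_force: 59.6
```

Contact with the cork shows in the force. Opening gently.

Emit:
{"method": "carry_out", "body": {
  "rows": [
    [0, 0, 0, 0, 0, 0, 0.7],
    [0, 0, 0, 0, 0, 0, 0.65],
    [0, 0, 0, 0, 0, 0, 0.5],
    [0, 0, 0, 0, 0, 0, 0.3],
    [0, 0, 0, 0, 0, 0, 0],
    [0, 0, 0, 0, 0, 0, 0],
    [0, 0, 0, 0, 0, 0, 0],
    [0, 0, 0, 0, 0, 0, 0],
    [0, 0, 0, 0, 0, 0, 0]
  ]
}}

```text
clock: 15.25
tcp_pos: [0.475, -0.1208, 0.153]
tcp_rot: [1.0, 0.0, 0.0, 0.0]
force: [-0.3, -0.4, -0.2]
opening: 0.0857
grip_force: 0.0
```

Emit:
{"method": "carry_out", "body": {
  "rows": [
    [0, 0, 0, 0, 0, -0.1, 0],
    [0, 0, 0, 0, 0, -0.13, 0],
    [0, 0, 0, 0, 0, -0.13, 0],
    [0, 0, 0, 0, 0, -0.13, 0],
    [0, 0, 0, 0, 0, -0.13, 0],
    [0, 0, 0, 0, 0, -0.13, 0],
    [0, 0, 0, 0, 0, 0, 0],
    [0, 0, 0, 0, 0, 0, 0],
    [0, 0, 0, 0, 0, 0, 0]
  ]
}}

```text
clock: 16.0
tcp_pos: [0.4747, -0.1208, 0.2649]
tcp_rot: [1.0, 0.0, -0.0, -0.0]
force: [-1.2, 0.5, -0.3]
opening: 0.0855
grip_force: 0.0
```

Run:
```python
from cell import *
import cv2
s=observe();print(s["clock"],s["tcp_pos"],s["opening"])
d=get_image("side");cv2.imwrite("pics/side8.png",d["image"][...,::-1])
```

```text
16.0 [ 0.47465803 -0.12077011  0.26487944] 0.08551434116367246
```

View pics/side8.png

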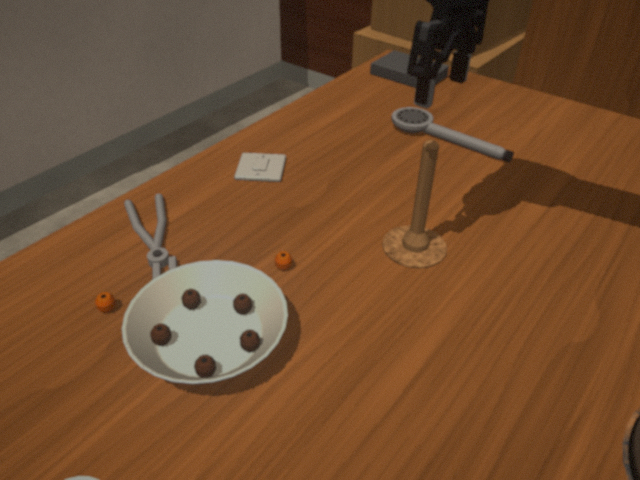

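The rod stands upright with its foot at (417,243), at the centre of the coaster. The five beads are in the dish, the dish is in place and the gripper is clear.

```bash
python3 -c "
from cell import *
print(close_job())"
```

```text
the job is handed in; nothing more can be done
None
```

The job is handed in (no verdict was shown): the beads were stirred two full anticlockwise turns from the far side, all five stayed in the dish, which the last picture shows in its place, and the rod stands upright at the centre of its coaster, released.

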